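# Dress the bangle stands on a jewellery stall

### The arm

A 6-joint arm with a two-finger parallel gripper is mounted at the origin on the work surface. World frame = base frame: x ahead of the robot, y to its left, z up, the work surface at z = 0. Lengths are in m, angles in rad, forces in N, time in s.
With the tool pointing down it reaches from about 0.375 to 0.975 m from the base axis. Payload 3.8 kg.
Tool frame: the origin (TCP) lies at the very end of the fingers, on their centre line; the grasp point (between the pads) lies 19 mm behind it; z points along the fingers, y is the line along which they close (so a half turn about z gives the same grasp; the last joint's range is limited). The gripper opens to 85 mm and grips with 20 to 120 N. Pads are 22 mm wide; open, the fingers measure 114 mm over their backs; the gripper's body (76 mm by 85 mm) begins 54 mm behind the grasp point. The pads swing forward as they close: fully open they stand 13 mm farther back than shut.
Start: joints at [1.132, 0.264, 1.604, -0, 1.274, -0.037], TCP at [0.264, 0.621, 0.231] pointing down, gripper open.
Joint ranges: [-2.63, 2.63], [-0.94, 2.18], [0.31, 2.57], [-1.31, 4.45], [0, 2.66], [-2.55, 2.55]. Speed limits (rad/s): [2.57, 2.57, 3.14, 3.14, 3.14, 3.14].

### API

Orientations are given as a rotation vector (axis times angle).
In Python, from workcell import read_state, read_camera, calibration, finish_job gives the robot as it stands.
- The arm moves only by the tool step_arm, never from a script. Its argument "commands" is a list of rows, each an object of numbers: "fingers": the gripper's target within -1 to 1 (shut at 1, half-way at 0, fully open at -1); "dx", "dy", "dz": the shift along the tool's x, y, z in m; "roll": the turn about the tool's z in degrees. In form: [{"fingers": .., "dx": .., "dy": .., "dz": .., "roll": ..}, ...]. A call has 1 to 8 rows; each row is the pose to reach, as a shift and turn from the pose commanded when the call began, along the tool's axes at that moment; what a row does not reach only later rows make up. A row lasts 1/8 s, in which the tool goes at most 62.5 mm and 10.7 degrees, less where a joint would pass 70% of its speed; a pose out of reach is approached as far as the arm can. A call with a gripper value outside its range is refused whole. The fingers move at their own pace and stop on an object; "squeeze" is the grip in N (left out, the last holds). Time passes only in rows, so rows that repeat a pose let the fingers close. It gives the time, the measured TCP pose, the force, the opening and the grip force at its end, in the units of the state.
- read_state(): the state, without advancing time (a new reading comes with each control period).
- read_camera(name): name is "side" or "top"; returns (picture, depth): 384x512x3 uint8, blue, green, red; 384x512 float32, m along the optical axis (not along the pixel's ray), 0 where there is no reading.
- calibration(name): a dict with "intrinsics" (3x3 intrinsics, pixels), "world_to_cam" (4x4, takes a point from world to camera coordinates). Camera axes: x right, y up, looking along -z (the intrinsics and any distortion apply to the point x, -y, -z); pixel columns grow to the right and rows downward; lengths in m; the calibration is good to about 2 mm. A picture is of the moment at which its call begins. calibration takes no time and is no camera call.
- finish_job(): hands the job in; it is judged then, once.
The state is a dict: "time": time; "q": joint angles; "joint_vel": joint speeds; "joint_torque": joint torques, N m; "tool_pos": TCP position; "tcp_rot": TCP orientation; "wrist_force": force on the tool from outside, world axes, zero at the start; "torque": the same for the moment, N m; "width": opening from 0.0 (shut) to 1.0 (fully open); "grip_force": force on a finger pad.
Only numpy, scipy, OpenCV 4.12 (cv2) and the standard library are available. Lean on these libraries where they do the work, as an engineer would, in place of code of your own. Each camera call takes 0.05 s, during which the arm holds its last target. There are 200 camera calls.

### The job

Pick the four silver bangles out of the stock on the counter and stack them on the two display stands: the round bangles over the post with the round base, the square bangles over the post with the square base. On each stand the broad plain bangle lies flat on the base and the slim studded one lies flat on top of it. Leave the other goods where they are.

Things in the scene. Friction and masses are not known exactly. Their poses are not given: they have to be found in the camera images.
- round_broad: silver-coloured ROUND bangle lying flat, its hole facing up: outer diameter 62 mm, hole 46 mm, wall 8 mm, thick, broad plain band 34 mm high with a smooth top rim. Origin at the centre of its underside, z up. About 40 to 100 g.
- round_slim: silver-coloured ROUND bangle lying flat, its hole facing up: outer diameter 62 mm, hole 54 mm, wall 4 mm, thin, slim band 14 mm high, its top rim set with a row of small studs (2 mm proud). Origin at the centre of its underside, z up. About 25 to 60 g.
- square_broad: silver-coloured SQUARE bangle (rounded corners) lying flat, its hole facing up: 60 mm across the flats outside, square hole 44 mm, wall 8 mm, thick, broad plain band 34 mm high with a smooth top rim. Origin at the centre of its underside, z up; x and y are square to its flat sides. About 40 to 100 g.
- square_slim: silver-coloured SQUARE bangle (rounded corners) lying flat, its hole facing up: 60 mm across the flats outside, square hole 52 mm, wall 4 mm, thin, slim band 14 mm high, its top rim set with a row of small studs (2 mm proud). Origin at the centre of its underside, z up; x and y are square to its flat sides. About 25 to 60 g.
- round_stand: display stand: ROUND dark wooden base, 84 mm in diameter, 8 mm thick, carrying at its centre a black upright round post 26 mm in diameter whose top, tapered over its last 8 mm, is 64 mm above the table. Fixed. Either post passes through any of the bangles at any yaw. Origin at the table surface on the post's axis, z up.
- square_stand: display stand: SQUARE dark wooden base, 84 mm by 84 mm, 8 mm thick, carrying at its centre a black upright round post 26 mm in diameter whose top, tapered over its last 8 mm, is 64 mm above the table. Fixed. Either post passes through any of the bangles at any yaw. Origin at the table surface on the post's axis, z up; x and y are square to the base's sides.
- ring_box: closed black ring box, 42 x 42 mm, 34 mm high. Loose bystander, to be left where it is. Origin at the centre of its underside.
- trinket_jar: white ceramic trinket jar with a small knob, 46 mm in diameter, 42 mm high. Loose bystander, to be left where it is. Origin at the centre of its underside.
- palm_stone: round polished green stone, 44 mm in diameter, 21 mm high. Loose bystander, to be left where it is. Origin at the centre of its underside.
- stone_slab: flat polished marble piece, 44 x 34 mm, 12 mm high. Loose bystander, to be left where it is. Origin at the centre of its underside.

How it is judged:
By the outcome, as a careful person would: the job done as asked, in the order asked, and still so for the second after the job is handed in, with the robot touching nothing.
It also fails if it takes over 122 s, if anything falls off the work surface, if the arm or the gripper's body presses on something with over 40 N, if the wrist force passes 120 N, or if a joint passes its speed limit or range.

## Working session

There is one attempt and no reset: what is moved stays moved. The work goes in short steps, Python scripts to look and compute and a tool call to move; the robot and the scene stay as the last step left them, time stands still between calls to the robot, and variables do not carry over. Pictures are saved under pics/ and viewed, at most 14 in all, crops included, and the job is handed in when it is done.

Besides the shell and the picture viewer there is one more tool, called after ">>>" by a JSON object that holds its "name" and its "arguments". step_arm: Moves the arm, as the interface text tells. Its arguments: {"type":"object","properties":{"commands":{"type":"array","items":{"type":"object","properties":{"fingers":{"type":"number"},"dx":{"type":"number"},"dy":{"type":"number"},"dz":{"type":"number"},"roll":{"type":"number"}}}},"squeeze":{"type":"number"}},"required":["commands"]}

```bash
mkdir -p pics; ls; python3 - <<'E'
from workcell import *
import cv2,numpy as np
s=read_state();print(s)
for n in("top","side"):
    p,d=read_camera(n);cv2.imwrite(f"pics/{n}0.png",p);np.save(f"pics/{n}0.npy",d)
    c=calibration(n);print(n,c)
E
```

```text
pics
{'time': 0.0, 'q': array([ 1.13210217e+00,  2.64795982e-01,  1.60537970e+00,  1.61921227e-05,
        1.27367761e+00, -3.69003713e-02]), 'joint_vel': array([ 0.0008942 , -0.00065609, -0.00076865,  0.0008861 ,  0.0005885 ,
        0.00056119]), 'joint_torque': array([ 1.82882254e-04, -5.15091920e+01, -3.67327166e+01,  2.57983438e-04,
        1.26621936e-02,  1.58840322e-05]), 'tool_pos': array([0.26366023, 0.62058652, 0.22993008]), 'tcp_rot': array([-0.62679705, -3.07786905,  0.00344474]), 'wrist_force': array([-0.04526246,  0.82208952, -0.25456239]), 'torque': array([-0.0003708 ,  0.01183244, -0.00534796]), 'grip_force': 0.0, 'width': 1.0015772806028416}
top {'intrinsics': array([[392.27241984,   0.        , 259.89178391],
       [  0.        , 392.27241984, 187.97172547],
       [  0.        ,   0.        ,   1.        ]]), 'world_to_cam': array([[-0.01583162, -0.99930356, -0.03379   ,  0.02344168],
       [ 0.98320371, -0.02170413,  0.18121643, -0.54873623],
       [-0.1818236 , -0.0303535 ,  0.98286258, -0.89173541],
       [ 0.        ,  0.        ,  0.        ,  1.        ]])}
side {'intrinsics': array([[394.36935907,   0.        , 255.10874776],
       [  0.        , 394.36935907, 190.56183694],
       [  0.        ,   0.        ,   1.        ]]), 'world_to_cam': array([[-0.97878571, -0.20448625,  0.0128026 ,  0.532657  ],
       [ 0.13668141, -0.60512942,  0.78430643, -0.11994567],
       [-0.15263265,  0.7694178 ,  0.6202415 , -0.89164804],
       [ 0.        ,  0.        ,  0.        ,  1.        ]])}
```

View pics/top0.png

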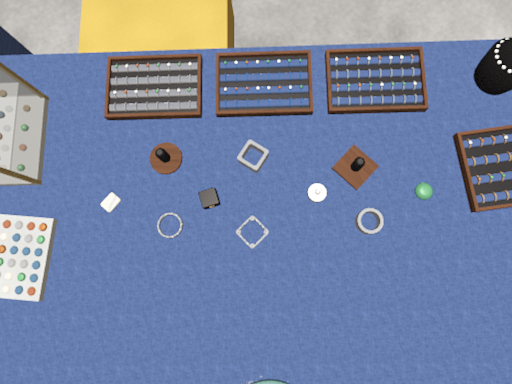

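View pics/side0.png

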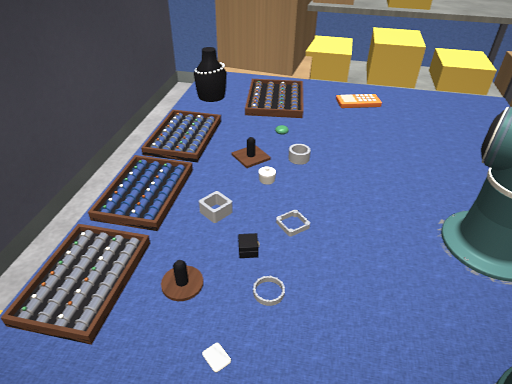

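The top view shows round_broad (370,221), round_slim (169,225), square_broad (253,156), square_slim (252,232), round stand (166,158) and square stand (355,167). The jar (317,192), ring box (209,198), green stone (424,191) and slab (110,202) are bystanders. The side view agrees.

```bash
cat > h.py <<'E'
from workcell import *
import cv2,numpy as np
def cast(n,uv,z):
    """pixels (N,2) -> world points on plane height z"""
    c=calibration(n);K=c["intrinsics"];T=c["world_to_cam"];R=T[:3,:3]
    o=-R.T@T[:3,3]
    r=np.c_[np.asarray(uv,float),np.ones(len(uv))]@np.linalg.inv(K).T
    r=(r*[1,-1,-1])@R
    return o+r*((z-o[2])/r[:,2])[:,None]
def proj(n,P):
    c=calibration(n);T=c["world_to_cam"];q=(np.atleast_2d(P)@T[:3,:3].T+T[:3,3])*[1,-1,-1]
    q=q@c["intrinsics"].T;return q[:,:2]/q[:,2:]
def cloud(n,d):
    v,u=np.indices(d.shape);c=calibration(n);K=c["intrinsics"];T=c["world_to_cam"]
    q=np.stack([(u-K[0,2])/K[0,0]*d,-(v-K[1,2])/K[1,1]*d,-d],-1)
    return (q-T[:3,3])@T[:3,:3]
def blob(m,uv,r=24):
    u,v=uv;w=np.zeros_like(m);cv2.circle(w,(int(u),int(v)),r,255,-1)
    cs,_=cv2.findContours(m&w,cv2.RETR_EXTERNAL,cv2.CHAIN_APPROX_NONE)
    return max(cs,key=cv2.contourArea)[:,0,:] 
E
python3 - <<'E'
from h import *
obj={"round_broad":((370,221),(299,154),.034),"round_slim":((169,225),(269,291),.014),"square_broad":((253,156),(216,206),.034),"square_slim":((252,232),(293,223),.014),
"round_stand":((166,158),(182,283),.008),"square_stand":((355,167),(251,156),.008),"ring_box":((209,198),(248,245),.034),"jar":((317,192),(267,175),.03),"stone":((424,191),(282,129),.01),"slab":((110,202),(217,357),.012)}
for i,n in enumerate(("top","side")):
    p=cv2.imread(f"pics/{n}0.png");d=np.load(f"pics/{n}0.npy");hsv=cv2.cvtColor(p,cv2.COLOR_BGR2HSV)
    X=cloud(n,d)
    fg=(~((hsv[...,0]>100)&(hsv[...,0]<130)&(hsv[...,1]>90)&(hsv[...,2]>45))).astype(np.uint8)*255
    for k,o in obj.items():
        try:b=blob(fg,o[i],26 if i==0 else 30)
        except ValueError: print(n,k,'none');continue
        m=np.zeros(fg.shape,np.uint8);cv2.drawContours(m,[b.reshape(-1,1,2)],-1,255,-1)
        pts=X[(m>0)&(fg>0)&(d>0)]
        t=pts[abs(pts[:,2]-o[2])<.006]
        W=cast(n,b,o[2])[:,:2].astype(np.float32)
        r=cv2.minAreaRect(W);c=cv2.minEnclosingCircle(W)
        print(n,k,"hull@top rect",np.round(r[0],4),np.round(r[1],4),round(r[2],1),"circ",np.round(c[0],4),round(c[1],4),end=" ")
        if len(t)>5:
            r=cv2.minAreaRect(t[:,:2].astype(np.float32));print("| depth",np.round(r[0],4),np.round(r[1],4),round(r[2],1),"zmed/max",np.round([np.median(pts[:,2]),pts[:,2].max()],4))
        else: print("| z",np.median(pts[:,2]) if len(pts) else None)
E
```

```text
top round_broad hull@top rect [ 0.4676 -0.2456] [0.0663 0.0653] 86.6 circ [ 0.4675 -0.2456] 0.0354 | depth [ 0.4702 -0.247 ] [0.0601 0.0603] 88.6 zmed/max [0.0311 0.0386]
top round_slim hull@top rect [0.4684 0.24  ] [0.0647 0.0636] 45.1 circ [0.4681 0.2396] 0.0335 | depth [0.4692 0.2405] [0.0596 0.0614] 88.4 zmed/max [0.0113 0.0196]
top square_broad hull@top rect [0.6349 0.0301] [0.0674 0.0681] 56.5 circ [0.6349 0.0307] 0.044 | depth [0.6391 0.0317] [0.0607 0.0606] 57.6 zmed/max [0.0317 0.0397]
top square_slim hull@top rect [0.448  0.0352] [0.0643 0.064 ] 44.2 circ [0.448  0.0363] 0.0408 | depth [0.4493 0.0364] [0.0611 0.0604] 44.3 zmed/max [0.0121 0.0191]
top round_stand hull@top rect [0.641  0.2561] [0.0861 0.0849] 88.7 circ [0.6421 0.2557] 0.0444 | depth [0.6429 0.2568] [0.0841 0.0843] 18.5 zmed/max [0.0088 0.0676]
top square_stand hull@top rect [ 0.6068 -0.2255] [0.087  0.0877] 45.7 circ [ 0.6053 -0.2258] 0.0602 | depth [ 0.6078 -0.226 ] [0.0854 0.0875] 44.1 zmed/max [0.0081 0.067 ]
top ring_box hull@top rect [0.5299 0.1392] [0.0475 0.0426] 16.4 circ [0.5314 0.1384] 0.0285 | dept
[... 1503 characters left out ...]
0.2263] [0.0875 0.0891] 47.5 zmed/max [0.0069 0.0637]
side ring_box hull@top rect [0.5257 0.1534] [0.0424 0.0694] 13.6 circ [0.5284 0.1538] 0.0383 | depth [0.5302 0.1392] [0.041  0.0443] 14.6 zmed/max [0.032  0.0365]
side jar hull@top rect [ 0.5902 -0.1817] [0.0881 0.0725] 45.5 circ [ 0.5924 -0.1825] 0.054 | depth [ 0.598 -0.219] [0.0191 0.0066] 37.5 zmed/max [0.0067 0.0358]
side stone hull@top rect [ 0.5634 -0.5391] [0.1559 0.1409] 2.2 circ [ 0.5674 -0.5201] 0.0897 | depth [ 0.5704 -0.5467] [0.1543 0.1178] 8.7 zmed/max [0.0125 0.0287]
side slab hull@top rect [0.5284 0.3958] [0.0353 0.0464] 49.3 circ [0.5285 0.3959] 0.0266 | depth [0.5287 0.3935] [0.0332 0.0441] 48.5 zmed/max [0.011  0.0142]
```

```bash
cat > plan.py <<'E'
import sys,math,numpy as np
from scipy.spatial.transform import Rotation as Ro
from workcell import read_state
# usage: plan.py x y z heading  (heading of tool y in world, deg)
x,y,z,h=map(float,sys.argv[1:5]);s=read_state()
R=Ro.from_rotvec(s["tcp_rot"]).as_matrix();cur=math.degrees(math.atan2(R[1,1],R[0,1]))
d=R.T@(np.array([x,y,z])-s["tool_pos"])
roll=-((h-cur+180)%360-180)
print("t",round(s["time"],2),"pos",np.round(s["tool_pos"],4),"head",round(cur,1),"q",np.round(s["q"],2),"w",round(s["width"],3),"g",round(s["grip_force"],1),"F",np.round(s["wrist_force"],1))
print("move mm",np.round(d*1000,1),"roll",round(roll,1))
E
python3 plan.py 0.468 -0.2475 0.2 -28
```

```text
t 0.1 pos [0.2637 0.6206 0.2301] head 67.0 q [ 1.13  0.26  1.61  0.    1.27 -0.04] w 1.001 g 0.0 F [-0.3  0.7 -0. ]
move mm [-527.6 -719.    31.5] roll 95.0
```

>>> {"name": "step_arm", "arguments": {"commands": [{"fingers": -1, "dx": -0.528, "dy": -0.719, "dz": 0.03, "roll": 95}, {"fingers": -1, "dx": -0.528, "dy": -0.719, "dz": 0.03, "roll": 95}, {"fingers": -1, "dx": -0.528, "dy": -0.719, "dz": 0.03, "roll": 95}, {"fingers": -1, "dx": -0.528, "dy": -0.719, "dz": 0.03, "roll": 95}, {"fingers": -1, "dx": -0.528, "dy": -0.719, "dz": 0.03, "roll": 95}, {"fingers": -1, "dx": -0.528, "dy": -0.719, "dz": 0.03, "roll": 95}, {"fingers": -1, "dx": -0.528, "dy": -0.719, "dz": 0.03, "roll": 95}, {"fingers": -1, "dx": -0.528, "dy": -0.719, "dz": 0.03, "roll": 95}], "squeeze": 30}}

```text
time: 1.1
tool_pos: [0.3785, 0.133, 0.2142]
tcp_rot: [2.562, 1.818, 0.001]
wrist_force: [2.0, -0.2, 0.6]
width: 0.999
grip_force: 0.0
```

```bash
python3 plan.py 0.468 -0.2475 0.2 -28
```

```text
t 1.1 pos [0.3785 0.133  0.2142] head -19.3 q [ 0.28 -0.27  2.17 -0.    1.24  0.61] w 0.999 g 0.0 F [ 2.  -0.2  0.6]
move mm [-329.6  210.1   14.3] roll 8.7
```

>>> {"name": "step_arm", "arguments": {"commands": [{"fingers": -1, "dx": -0.33, "dy": 0.21, "dz": 0.014, "roll": 9}, {"fingers": -1, "dx": -0.33, "dy": 0.21, "dz": 0.014, "roll": 9}, {"fingers": -1, "dx": -0.33, "dy": 0.21, "dz": 0.014, "roll": 9}, {"fingers": -1, "dx": -0.33, "dy": 0.21, "dz": 0.014, "roll": 9}, {"fingers": -1, "dx": -0.33, "dy": 0.21, "dz": 0.014, "roll": 9}, {"fingers": -1, "dx": -0.33, "dy": 0.21, "dz": 0.014, "roll": 9}, {"fingers": -1, "dx": -0.33, "dy": 0.21, "dz": 0.014, "roll": 9}, {"fingers": -1, "dx": -0.33, "dy": 0.21, "dz": 0.014, "roll": 9}]}}

```text
time: 2.1
tool_pos: [0.4696, -0.2458, 0.1998]
tcp_rot: [-2.692, -1.615, 0.001]
wrist_force: [0.3, 0.1, -0.2]
width: 0.999
grip_force: 0.0
```

```bash
python3 plan.py 0.468 -0.2475 0.003 -28
```

```text
t 2.1 pos [ 0.4696 -0.2458  0.1998] head -28.1 q [-0.53  0.01  1.95  0.    1.18 -0.04] w 0.999 g 0.0 F [ 0.3  0.1 -0.2]
move mm [ -2.4  -0.2 196.8] roll -0.1
```

>>> {"name": "step_arm", "arguments": {"commands": [{"fingers": -1, "dx": -0.002, "dy": 0, "dz": 0.06}, {"fingers": -1, "dx": -0.002, "dy": 0, "dz": 0.12}, {"fingers": -1, "dx": -0.002, "dy": 0, "dz": 0.16}, {"fingers": -1, "dx": -0.002, "dy": 0, "dz": 0.18}, {"fingers": -1, "dx": -0.002, "dy": 0, "dz": 0.19}, {"fingers": -1, "dx": -0.002, "dy": 0, "dz": 0.196}, {"fingers": -1, "dx": -0.002, "dy": 0, "dz": 0.197}, {"fingers": -1, "dx": -0.002, "dy": 0, "dz": 0.197}]}}

```text
invalid input
```

>>> {"name": "step_arm", "arguments": {"commands": [{"fingers": 0.1}, {"fingers": 0.1}, {"fingers": 0.1}, {"fingers": 0.1}, {"fingers": 0.1}, {"fingers": 0.1}], "squeeze": 30}}

```text
invalid input
```

```bash
python3 plan.py 0.641 0.2565 0.1 22; python3 - <<'E'
from h import *
p,_=read_camera("side");cv2.imwrite("pics/g1.png",cv2.resize(p[90:250,200:400],None,fx=3,fy=3))
E
```

```text
t 2.1 pos [ 0.4696 -0.2458  0.1998] head -28.1 q [-0.53  0.01  1.95  0.    1.18 -0.04] w 0.999 g 0.0 F [ 0.3  0.1 -0.2]
move mm [523.8 -85.  100.2] roll -50.1
```

View pics/g1.png

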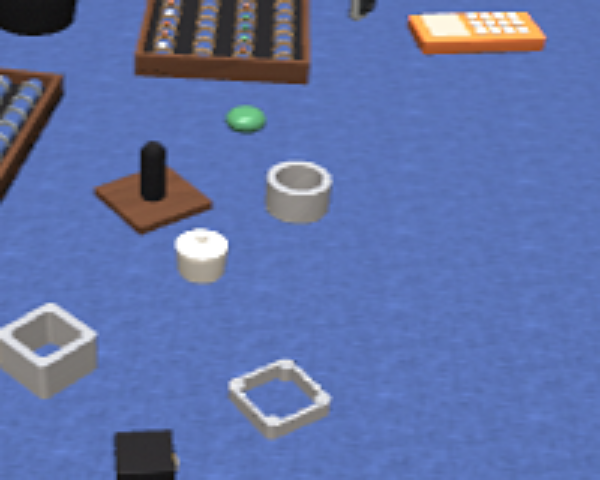

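The image shows the broad round bangle at crop (298,190), untouched. A fingertip is visible at the top edge, (365,5), which fits a hover 0.2 m above it. The moves were refused because every row needs all the keys, so I'll send them again in full.

>>> {"name": "step_arm", "arguments": {"commands": [{"fingers": -1, "dx": -0.002, "dy": 0, "dz": 0.06, "roll": 0}, {"fingers": -1, "dx": -0.002, "dy": 0, "dz": 0.12, "roll": 0}, {"fingers": -1, "dx": -0.002, "dy": 0, "dz": 0.15, "roll": 0}, {"fingers": -1, "dx": -0.002, "dy": 0, "dz": 0.17, "roll": 0}, {"fingers": -1, "dx": -0.002, "dy": 0, "dz": 0.185, "roll": 0}, {"fingers": -1, "dx": -0.002, "dy": 0, "dz": 0.196, "roll": 0}, {"fingers": -1, "dx": -0.002, "dy": 0, "dz": 0.197, "roll": 0}, {"fingers": -1, "dx": -0.002, "dy": 0, "dz": 0.197, "roll": 0}]}}

```text
time: 3.15
tool_pos: [0.4697, -0.2475, 0.0042]
tcp_rot: [2.691, 1.618, 0.001]
wrist_force: [-0.3, -0.1, -0.6]
width: 1.001
grip_force: 0.0
```

>>> {"name": "step_arm", "arguments": {"commands": [{"fingers": 0.1, "dx": 0, "dy": 0, "dz": 0, "roll": 0}, {"fingers": 0.1, "dx": 0, "dy": 0, "dz": 0, "roll": 0}, {"fingers": 0.1, "dx": 0, "dy": 0, "dz": 0, "roll": 0}, {"fingers": 0.1, "dx": 0, "dy": 0, "dz": 0, "roll": 0}, {"fingers": 0.1, "dx": 0, "dy": 0, "dz": 0, "roll": 0}, {"fingers": 0.1, "dx": 0, "dy": 0, "dz": 0, "roll": 0}], "squeeze": 30}}

```text
time: 3.9
tool_pos: [0.4699, -0.2478, 0.0044]
tcp_rot: [2.691, 1.618, 0.001]
wrist_force: [-0.7, -0.0, 5.8]
width: 0.705
grip_force: 35.2
```

```bash
python3 plan.py 0.641 0.2565 0.12 22; python3 - <<'E'
from h import *
p,_=read_camera("side");cv2.imwrite("pics/g2.png",cv2.resize(p[60:220,230:380],None,fx=3.7,fy=3.7,interpolation=cv2.INTER_CUBIC))
E
```

```text
t 3.9 pos [ 0.4699 -0.2478  0.0044] head -28.0 q [-0.53  0.25  2.1  -0.    0.8  -0.04] w 0.705 g 35.2 F [-0.7 -0.   5.8]
move mm [ 525.6  -85.3 -115.8] roll -50.0
```

View pics/g2.png

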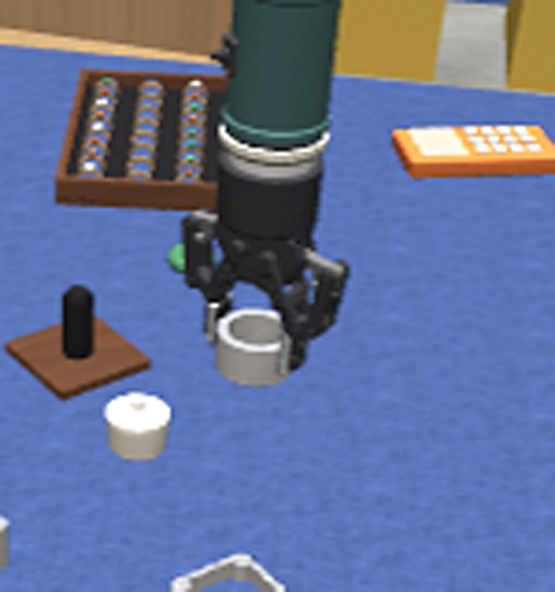

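The bangle is between the pads (crop 255,345), upright and gripped at a width of 0.705 of full opening. Lift and carry.

>>> {"name": "step_arm", "arguments": {"commands": [{"fingers": 0.1, "dx": 0, "dy": 0, "dz": -0.02, "roll": 0}, {"fingers": 0.1, "dx": 0, "dy": 0, "dz": -0.07, "roll": 0}, {"fingers": 0.1, "dx": 0, "dy": 0, "dz": -0.12, "roll": 0}, {"fingers": 0.1, "dx": 0.05, "dy": -0.008, "dz": -0.12, "roll": -5}, {"fingers": 0.1, "dx": 0.11, "dy": -0.018, "dz": -0.12, "roll": -12}, {"fingers": 0.1, "dx": 0.17, "dy": -0.028, "dz": -0.12, "roll": -19}, {"fingers": 0.1, "dx": 0.23, "dy": -0.037, "dz": -0.12, "roll": -26}, {"fingers": 0.1, "dx": 0.29, "dy": -0.047, "dz": -0.12, "roll": -33}]}}

```text
time: 4.95
tool_pos: [0.5637, 0.0327, 0.1232]
tcp_rot: [-2.117, -2.321, 0.0]
wrist_force: [1.2, -0.9, -0.6]
width: 0.702
grip_force: 35.1
```

```bash
python3 plan.py 0.641 0.2565 0.12 22
```

```text
t 4.95 pos [0.5637 0.0327 0.1232] head 5.3 q [ 0.01  0.15  1.95 -0.    1.04 -0.08] w 0.702 g 35.1 F [ 1.2 -0.9 -0.6]
move mm [215.7  97.5   3.1] roll -16.7
```

>>> {"name": "step_arm", "arguments": {"commands": [{"fingers": 0.1, "dx": 0.06, "dy": 0.027, "dz": 0, "roll": -5}, {"fingers": 0.1, "dx": 0.11, "dy": 0.05, "dz": 0, "roll": -10}, {"fingers": 0.1, "dx": 0.16, "dy": 0.072, "dz": 0, "roll": -14}, {"fingers": 0.1, "dx": 0.2, "dy": 0.09, "dz": 0, "roll": -17}, {"fingers": 0.1, "dx": 0.215, "dy": 0.097, "dz": 0, "roll": -17}, {"fingers": 0.1, "dx": 0.215, "dy": 0.097, "dz": 0, "roll": -17}, {"fingers": 0.1, "dx": 0.215, "dy": 0.097, "dz": 0, "roll": -17}]}}

```text
time: 5.82
tool_pos: [0.6407, 0.252, 0.123]
tcp_rot: [-1.757, -2.604, 0.003]
wrist_force: [0.6, 0.1, -0.9]
width: 0.705
grip_force: 35.0
```

```bash
python3 plan.py 0.641 0.2565 0.0128 22;python3 - <<'E'
from h import *
p,_=read_camera("side");cv2.imwrite("pics/g3.png",cv2.resize(p[170:320,110:260],None,fx=3.7,fy=3.7,interpolation=cv2.INTER_CUBIC))
E
```

```text
t 5.83 pos [0.6407 0.252  0.123 ] head 22.0 q [ 0.34  0.37  1.67 -0.    1.1  -0.04] w 0.705 g 35.0 F [ 0.6  0.1 -0.9]
move mm [  4.1   2.1 110.2] roll -0.0
```

View pics/g3.png

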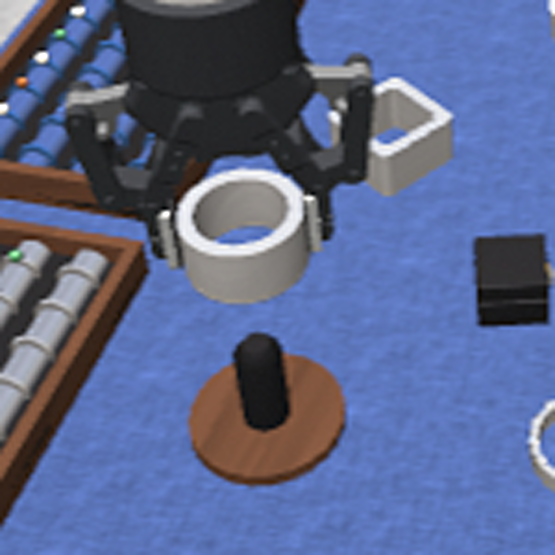

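The ring hangs level above the round stand's post (crop 262,345). Correct by 4 mm and 2 mm, then lower.

>>> {"name": "step_arm", "arguments": {"commands": [{"fingers": 0.1, "dx": 0.004, "dy": 0.002, "dz": 0, "roll": 0}, {"fingers": 0.1, "dx": 0.004, "dy": 0.002, "dz": 0.03, "roll": 0}, {"fingers": 0.1, "dx": 0.004, "dy": 0.002, "dz": 0.055, "roll": 0}, {"fingers": 0.1, "dx": 0.004, "dy": 0.002, "dz": 0.075, "roll": 0}, {"fingers": 0.1, "dx": 0.004, "dy": 0.002, "dz": 0.09, "roll": 0}, {"fingers": 0.1, "dx": 0.004, "dy": 0.002, "dz": 0.102, "roll": 0}, {"fingers": 0.1, "dx": 0.004, "dy": 0.002, "dz": 0.109, "roll": 0}, {"fingers": 0.1, "dx": 0.004, "dy": 0.002, "dz": 0.109, "roll": 0}]}}

```text
time: 6.88
tool_pos: [0.6415, 0.258, 0.0141]
tcp_rot: [-1.756, -2.605, 0.001]
wrist_force: [0.2, 0.1, -0.5]
width: 0.706
grip_force: 35.1
```

```bash
python3 plan.py 0.641 0.2565 0.0128 22
```

```text
t 6.88 pos [0.6415 0.258  0.0141] head 22.0 q [ 0.35  0.49  1.73 -0.    0.92 -0.04] w 0.706 g 35.1 F [ 0.2  0.1 -0.5]
move mm [-1.2 -1.   1.3] roll 0.0
```

>>> {"name": "step_arm", "arguments": {"commands": [{"fingers": 0.1, "dx": 0, "dy": 0, "dz": 0.002, "roll": 0}, {"fingers": -0.5, "dx": 0, "dy": 0, "dz": 0.002, "roll": 0}, {"fingers": -1, "dx": 0, "dy": 0, "dz": 0.002, "roll": 0}, {"fingers": -1, "dx": 0, "dy": 0, "dz": 0.002, "roll": 0}, {"fingers": -1, "dx": 0, "dy": 0, "dz": 0.002, "roll": 0}, {"fingers": -1, "dx": 0, "dy": 0, "dz": -0.03, "roll": 0}, {"fingers": -1, "dx": 0, "dy": 0, "dz": -0.08, "roll": 0}, {"fingers": -1, "dx": 0, "dy": 0, "dz": -0.13, "roll": 0}]}}

```text
time: 7.88
tool_pos: [0.6413, 0.2579, 0.1453]
tcp_rot: [-1.756, -2.604, 0.001]
wrist_force: [0.6, 0.1, 0.9]
width: 0.999
grip_force: 0.0
```

```bash
python3 plan.py 0.468 0.2404 0.12 27
```

```text
t 7.88 pos [0.6413 0.2579 0.1453] head 22.0 q [ 0.35  0.35  1.65 -0.    1.14 -0.04] w 0.999 g 0.0 F [0.6 0.1 0.9]
move mm [  48.8 -167.2   25.5] roll -5.0
```

>>> {"name": "step_arm", "arguments": {"commands": [{"fingers": -1, "dx": 0.012, "dy": -0.04, "dz": 0, "roll": 0}, {"fingers": -1, "dx": 0.03, "dy": -0.09, "dz": 0, "roll": -5}, {"fingers": -1, "dx": 0.049, "dy": -0.15, "dz": 0, "roll": -5}, {"fingers": -1, "dx": 0.049, "dy": -0.167, "dz": 0.02, "roll": -5}, {"fingers": -1, "dx": 0.049, "dy": -0.167, "dz": 0.025, "roll": -5}, {"fingers": -1, "dx": 0.049, "dy": -0.167, "dz": 0.025, "roll": -5}]}}

```text
time: 8.62
tool_pos: [0.4695, 0.2411, 0.1197]
tcp_rot: [1.641, 2.679, 0.001]
wrist_force: [0.5, 0.2, 0.6]
width: 1.001
grip_force: 0.0
```

```bash
python3 plan.py 0.468 0.2404 -0.003 27;python3 - <<'E'
from h import *
p,d=read_camera("side");q=np.hstack([cv2.resize(p[170:330,110:310],None,fx=2.5,fy=2.5,interpolation=cv2.INTER_CUBIC)])
cv2.imwrite("pics/g4.png",q)
E
```

```text
t 8.62 pos [0.4695 0.2411 0.1197] head 27.0 q [ 0.43  0.08  2.03 -0.    1.03 -0.04] w 1.001 g 0.0 F [0.5 0.2 0.6]
move mm [  0.   -1.7 122.7] roll 0.0
```

View pics/g4.png

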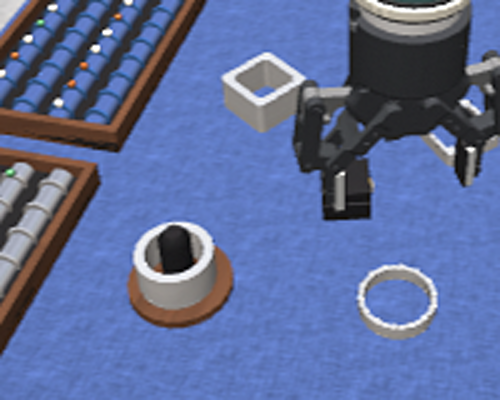

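The broad round bangle sits flat on the round base around the post (crop 175,262). The slim one (397,300) is still in place below the gripper.

>>> {"name": "step_arm", "arguments": {"commands": [{"fingers": -1, "dx": 0, "dy": -0.002, "dz": 0.05, "roll": 0}, {"fingers": -1, "dx": 0, "dy": -0.002, "dz": 0.08, "roll": 0}, {"fingers": -1, "dx": 0, "dy": -0.002, "dz": 0.1, "roll": 0}, {"fingers": -1, "dx": 0, "dy": -0.002, "dz": 0.112, "roll": 0}, {"fingers": -1, "dx": 0, "dy": -0.002, "dz": 0.12, "roll": 0}, {"fingers": -1, "dx": 0, "dy": -0.002, "dz": 0.122, "roll": 0}, {"fingers": -1, "dx": 0, "dy": -0.002, "dz": 0.122, "roll": 0}]}}

```text
time: 9.55
tool_pos: [0.4673, 0.2402, -0.0019]
tcp_rot: [1.64, 2.679, 0.001]
wrist_force: [0.6, 0.4, -0.3]
width: 1.002
grip_force: 0.0
```

>>> {"name": "step_arm", "arguments": {"commands": [{"fingers": -0.4, "dx": 0, "dy": 0, "dz": 0, "roll": 0}, {"fingers": -0.2, "dx": 0, "dy": 0, "dz": 0, "roll": 0}, {"fingers": -0.2, "dx": 0, "dy": 0, "dz": 0, "roll": 0}, {"fingers": -0.2, "dx": 0, "dy": 0, "dz": 0, "roll": 0}, {"fingers": -0.2, "dx": 0, "dy": 0, "dz": 0, "roll": 0}], "squeeze": 30}}

```text
time: 10.18
tool_pos: [0.4673, 0.2402, -0.0012]
tcp_rot: [1.64, 2.678, 0.002]
wrist_force: [-1.5, -1.2, 4.9]
width: 0.708
grip_force: 31.6
```

```bash
python3 plan.py 0.641 0.2565 0.12 22;python3 - <<'E'
from h import *
p,d=read_camera("side");q=np.hstack([cv2.resize(p[220:330,200:330],None,fx=4,fy=4,interpolation=cv2.INTER_CUBIC)])
cv2.imwrite("pics/g5.png",q)
E
```

```text
t 10.18 pos [ 0.4673  0.2402 -0.0012] head 27.0 q [ 0.43  0.25  2.11  0.    0.78 -0.04] w 0.708 g 31.6 F [-1.5 -1.2  4.9]
move mm [ -64.4  162.3 -121. ] roll 5.0
```

View pics/g5.png

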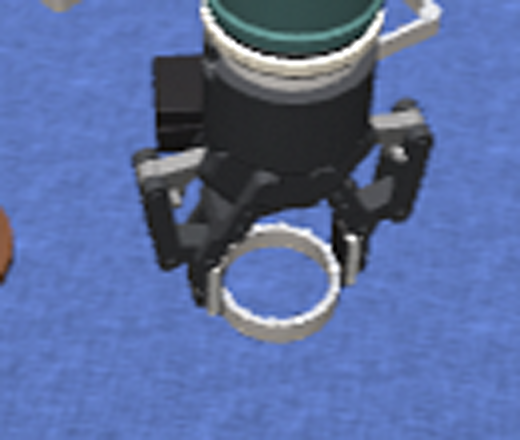

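The slim ring is held level between the pads (crop 280,283) at a width of 0.708. Lift and carry.

>>> {"name": "step_arm", "arguments": {"commands": [{"fingers": -0.1, "dx": 0, "dy": 0, "dz": -0.02, "roll": 0}, {"fingers": -0.1, "dx": 0, "dy": 0, "dz": -0.07, "roll": 0}, {"fingers": -0.1, "dx": 0, "dy": 0, "dz": -0.12, "roll": 0}, {"fingers": -0.1, "dx": -0.02, "dy": 0.05, "dz": -0.12, "roll": 2}, {"fingers": -0.1, "dx": -0.04, "dy": 0.1, "dz": -0.12, "roll": 5}, {"fingers": -0.1, "dx": -0.06, "dy": 0.15, "dz": -0.12, "roll": 5}, {"fingers": -0.1, "dx": -0.065, "dy": 0.163, "dz": -0.12, "roll": 5}, {"fingers": -0.1, "dx": -0.065, "dy": 0.163, "dz": -0.12, "roll": 5}]}}

```text
time: 11.22
tool_pos: [0.6415, 0.256, 0.117]
tcp_rot: [-1.756, -2.604, 0.001]
wrist_force: [-0.6, -0.7, -0.4]
width: 0.71
grip_force: 33.0
```

```bash
python3 plan.py 0.641 0.2575 0.0415 22;python3 - <<'E'
from h import *
p,d=read_camera("side");q=np.hstack([cv2.resize(p[170:330,110:310],None,fx=2.5,fy=2.5,interpolation=cv2.INTER_CUBIC)])
cv2.imwrite("pics/g6.png",q)
E
```

```text
t 11.22 pos [0.6415 0.256  0.117 ] head 22.0 q [ 0.34  0.38  1.67  0.    1.09 -0.04] w 0.71 g 33.0 F [-0.6 -0.7 -0.4]
move mm [ 1.6  0.2 75.5] roll 0.0
```

View pics/g6.png

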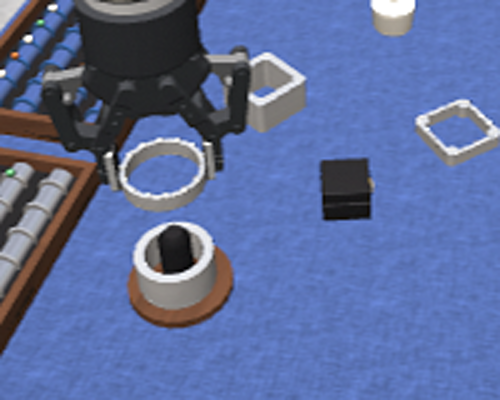

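The slim ring hangs level over the stand (crop 163,172), above the seated broad one (175,262). Lower it.

>>> {"name": "step_arm", "arguments": {"commands": [{"fingers": -0.1, "dx": 0.001, "dy": 0, "dz": 0.02, "roll": 0}, {"fingers": -0.1, "dx": 0.001, "dy": 0, "dz": 0.04, "roll": 0}, {"fingers": -0.1, "dx": 0.001, "dy": 0, "dz": 0.055, "roll": 0}, {"fingers": -0.1, "dx": 0.001, "dy": 0, "dz": 0.066, "roll": 0}, {"fingers": -0.1, "dx": 0.001, "dy": 0, "dz": 0.072, "roll": 0}, {"fingers": -0.1, "dx": 0.001, "dy": 0, "dz": 0.075, "roll": 0}, {"fingers": -0.1, "dx": 0.001, "dy": 0, "dz": 0.075, "roll": 0}, {"fingers": -0.1, "dx": 0.001, "dy": 0, "dz": 0.075, "roll": 0}]}}

```text
time: 12.28
tool_pos: [0.6416, 0.2572, 0.0432]
tcp_rot: [1.756, 2.604, 0.002]
wrist_force: [-0.1, -0.8, -0.9]
width: 0.713
grip_force: 33.0
```

```bash
python3 plan.py 0.641 0.2575 0.0408 22
```

```text
t 12.28 pos [0.6416 0.2572 0.0432] head 22.0 q [ 0.35  0.45  1.72 -0.    0.97 -0.04] w 0.713 g 33.0 F [-0.1 -0.8 -0.9]
move mm [ 0.5 -0.5  2.4] roll 0.0
```

>>> {"name": "step_arm", "arguments": {"commands": [{"fingers": -0.1, "dx": 0, "dy": 0, "dz": 0.002, "roll": 0}, {"fingers": -0.1, "dx": 0, "dy": 0, "dz": 0.002, "roll": 0}, {"fingers": -0.5, "dx": 0, "dy": 0, "dz": 0.002, "roll": 0}, {"fingers": -1, "dx": 0, "dy": 0, "dz": 0.002, "roll": 0}, {"fingers": -1, "dx": 0, "dy": 0, "dz": 0.002, "roll": 0}, {"fingers": -1, "dx": 0, "dy": 0, "dz": 0.002, "roll": 0}, {"fingers": -1, "dx": 0, "dy": 0, "dz": -0.04, "roll": 0}, {"fingers": -1, "dx": 0, "dy": 0, "dz": -0.1, "roll": 0}]}}

```text
time: 13.28
tool_pos: [0.639, 0.2563, 0.1404]
tcp_rot: [-1.754, -2.602, 0.008]
wrist_force: [1.0, 0.5, 0.8]
width: 1.002
grip_force: 0.0
```

```bash
python3 plan.py 0.637 0.031 0.14 -32.5
```

```text
t 13.28 pos [0.639  0.2563 0.1404] head 22.0 q [ 0.35  0.36  1.66 -0.    1.14 -0.04] w 1.002 g 0.0 F [1.  0.5 0.8]
move mm [-208.1  -86.4    0.9] roll 54.5
```

>>> {"name": "step_arm", "arguments": {"commands": [{"fingers": -1, "dx": -0.05, "dy": -0.02, "dz": 0, "roll": 10}, {"fingers": -1, "dx": -0.1, "dy": -0.04, "dz": 0, "roll": 20}, {"fingers": -1, "dx": -0.15, "dy": -0.062, "dz": 0, "roll": 30}, {"fingers": -1, "dx": -0.19, "dy": -0.08, "dz": 0, "roll": 40}, {"fingers": -1, "dx": -0.208, "dy": -0.086, "dz": 0, "roll": 50}, {"fingers": -1, "dx": -0.208, "dy": -0.086, "dz": 0, "roll": 54.5}, {"fingers": -1, "dx": -0.208, "dy": -0.086, "dz": 0, "roll": 54.5}, {"fingers": -1, "dx": -0.208, "dy": -0.086, "dz": 0, "roll": 54.5}]}}

```text
time: 14.28
tool_pos: [0.6394, 0.0323, 0.1425]
tcp_rot: [-2.753, -1.514, -0.0]
wrist_force: [0.1, 0.4, 0.6]
width: 1.002
grip_force: 0.0
```

```bash
python3 plan.py 0.637 0.031 0.0035 -32.5;python3 - <<'E'
from h import *
p,d=read_camera("side");q=np.hstack([cv2.resize(p[100:320,110:330],None,fx=2.6,fy=2.6,interpolation=cv2.INTER_CUBIC)])
cv2.imwrite("pics/g7.png",q)
E
```

```text
t 14.28 pos [0.6394 0.0323 0.1425] head -32.4 q [0.01 0.27 1.77 0.   1.1  0.58] w 1.002 g 0.0 F [0.1 0.4 0.6]
move mm [ -2.3  -1.3 139. ] roll 0.1
```

View pics/g7.png

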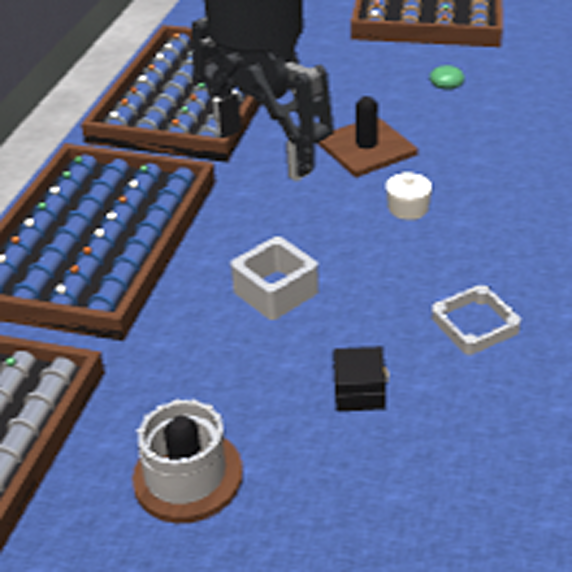

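The round stack is right (crop 182,450), with the slim ring flat on the broad one. The square broad bangle (275,275) is next. Descend and grip.

>>> {"name": "step_arm", "arguments": {"commands": [{"fingers": -1, "dx": -0.002, "dy": -0.001, "dz": 0.05, "roll": 0}, {"fingers": -1, "dx": -0.002, "dy": -0.001, "dz": 0.09, "roll": 0}, {"fingers": -1, "dx": -0.002, "dy": -0.001, "dz": 0.115, "roll": 0}, {"fingers": -1, "dx": -0.002, "dy": -0.001, "dz": 0.13, "roll": 0}, {"fingers": -1, "dx": -0.002, "dy": -0.001, "dz": 0.138, "roll": 0}, {"fingers": -1, "dx": -0.002, "dy": -0.001, "dz": 0.139, "roll": 0}, {"fingers": -1, "dx": -0.002, "dy": -0.001, "dz": 0.139, "roll": 0}]}}

```text
time: 15.2
tool_pos: [0.6385, 0.0309, 0.0047]
tcp_rot: [2.753, 1.512, 0.003]
wrist_force: [-0.6, -0.8, 1.1]
width: 0.999
grip_force: 0.0
```

>>> {"name": "step_arm", "arguments": {"commands": [{"fingers": -0.4, "dx": 0, "dy": 0, "dz": 0, "roll": 0}, {"fingers": -0.1, "dx": 0, "dy": 0, "dz": 0, "roll": 0}, {"fingers": -0.1, "dx": 0, "dy": 0, "dz": 0, "roll": 0}, {"fingers": -0.1, "dx": 0, "dy": 0, "dz": 0, "roll": 0}, {"fingers": -0.1, "dx": 0, "dy": 0, "dz": 0, "roll": 0}, {"fingers": -0.1, "dx": 0, "dy": 0, "dz": 0, "roll": 0}], "squeeze": 30}}

```text
time: 15.95
tool_pos: [0.6384, 0.0308, 0.0046]
tcp_rot: [2.753, 1.511, 0.002]
wrist_force: [0.4, -0.7, 5.7]
width: 0.696
grip_force: 33.5
```

```bash
python3 plan.py 0.6065 -0.2265 0.12 -45
```

```text
t 15.95 pos [0.6384 0.0308 0.0046] head -32.5 q [ 0.01  0.42  1.86 -0.    0.86  0.58] w 0.696 g 33.5 F [ 0.4 -0.7  5.7]
move mm [-234.1  111.4 -115.4] roll 12.5
```

>>> {"name": "step_arm", "arguments": {"commands": [{"fingers": -0.1, "dx": 0, "dy": 0, "dz": -0.02, "roll": 0}, {"fingers": -0.1, "dx": 0, "dy": 0, "dz": -0.07, "roll": 0}, {"fingers": -0.1, "dx": 0, "dy": 0, "dz": -0.117, "roll": 0}, {"fingers": -0.1, "dx": -0.05, "dy": 0.024, "dz": -0.117, "roll": 3}, {"fingers": -0.1, "dx": -0.1, "dy": 0.048, "dz": -0.117, "roll": 6}, {"fingers": -0.1, "dx": -0.15, "dy": 0.071, "dz": -0.117, "roll": 9}, {"fingers": -0.1, "dx": -0.2, "dy": 0.095, "dz": -0.117, "roll": 12.5}, {"fingers": -0.1, "dx": -0.234, "dy": 0.111, "dz": -0.117, "roll": 12.5}]}}

```text
time: 16.95
tool_pos: [0.6048, -0.2286, 0.1214]
tcp_rot: [2.903, 1.2, 0.0]
wrist_force: [1.1, -0.2, -1.5]
width: 0.692
grip_force: 32.7
```

>>> {"name": "step_arm", "arguments": {"commands": [{"fingers": -0.1, "dx": 0, "dy": 0, "dz": 0, "roll": 0}, {"fingers": -0.1, "dx": 0, "dy": 0, "dz": 0, "roll": 0}, {"fingers": -0.1, "dx": 0, "dy": 0, "dz": 0, "roll": 0}]}}

```text
time: 17.32
tool_pos: [0.6056, -0.2248, 0.1206]
tcp_rot: [-2.901, -1.205, 0.0]
wrist_force: [-0.2, -0.8, -0.7]
width: 0.695
grip_force: 32.7
```

```bash
python3 plan.py 0.6065 -0.2262 0.0126 -45;python3 - <<'E'
from h import *
p,d=read_camera("side");q=np.hstack([cv2.resize(p[60:220,180:340],None,fx=3.5,fy=3.5,interpolation=cv2.INTER_CUBIC)])
cv2.imwrite("pics/g8.png",q)
E
```

```text
t 17.32 pos [ 0.6056 -0.2248  0.1206] head -44.9 q [-0.39  0.3   1.78  0.    1.07  0.39] w 0.695 g 32.7 F [-0.2 -0.8 -0.7]
move mm [ -0.4   1.7 108. ] roll 0.1
```

View pics/g8.png

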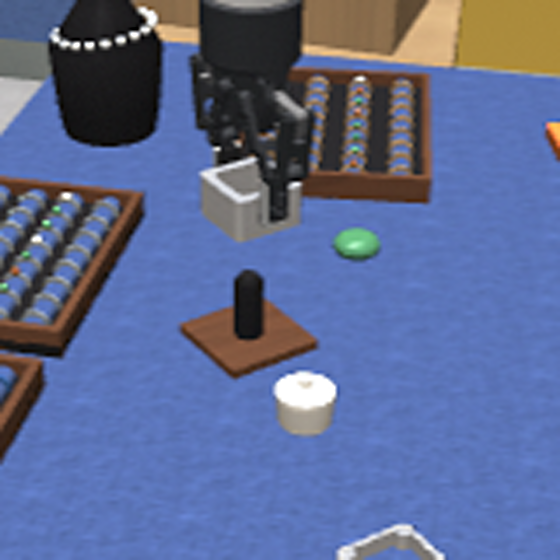

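The square broad bangle hangs level (crop 250,200) above the square stand's post (249,290). Lower it.

>>> {"name": "step_arm", "arguments": {"commands": [{"fingers": -0.1, "dx": 0, "dy": 0.001, "dz": 0.03, "roll": 0}, {"fingers": -0.1, "dx": 0, "dy": 0.001, "dz": 0.055, "roll": 0}, {"fingers": -0.1, "dx": 0, "dy": 0.001, "dz": 0.075, "roll": 0}, {"fingers": -0.1, "dx": 0, "dy": 0.001, "dz": 0.09, "roll": 0}, {"fingers": -0.1, "dx": 0, "dy": 0.001, "dz": 0.1, "roll": 0}, {"fingers": -0.1, "dx": 0, "dy": 0.001, "dz": 0.107, "roll": 0}, {"fingers": -0.1, "dx": 0, "dy": 0.001, "dz": 0.107, "roll": 0}, {"fingers": -0.1, "dx": 0, "dy": 0.001, "dz": 0.107, "roll": 0}]}}

```text
time: 18.38
tool_pos: [0.6067, -0.2272, 0.0141]
tcp_rot: [2.902, 1.203, 0.001]
wrist_force: [-0.8, 0.6, -1.2]
width: 0.7
grip_force: 32.8
```

```bash
python3 plan.py 0.6065 -0.2262 0.0126 -45
```

```text
t 18.38 pos [ 0.6067 -0.2272  0.0141] head -45.0 q [-0.4   0.42  1.83 -0.    0.89  0.39] w 0.7 g 32.8 F [-0.8  0.6 -1.2]
move mm [ 0.6 -0.8  1.5] roll 0.0
```

>>> {"name": "step_arm", "arguments": {"commands": [{"fingers": -0.1, "dx": 0, "dy": 0, "dz": 0.002, "roll": 0}, {"fingers": -0.1, "dx": 0, "dy": 0, "dz": 0.002, "roll": 0}, {"fingers": -0.5, "dx": 0, "dy": 0, "dz": 0.002, "roll": 0}, {"fingers": -1, "dx": 0, "dy": 0, "dz": 0.002, "roll": 0}, {"fingers": -1, "dx": 0, "dy": 0, "dz": 0.002, "roll": 0}, {"fingers": -1, "dx": 0, "dy": 0, "dz": 0.002, "roll": 0}, {"fingers": -1, "dx": 0, "dy": 0, "dz": -0.05, "roll": 0}, {"fingers": -1, "dx": 0, "dy": 0, "dz": -0.11, "roll": 0}]}}

```text
time: 19.38
tool_pos: [0.6047, -0.2262, 0.1225]
tcp_rot: [-2.899, -1.202, 0.005]
wrist_force: [1.3, -0.9, -0.2]
width: 1.007
grip_force: 0.0
```

```bash
python3 plan.py 0.4475 0.036 0.12 -45.5
```

```text
t 19.38 pos [ 0.6047 -0.2262  0.1225] head -45.0 q [-0.4   0.3   1.77 -0.    1.08  0.39] w 1.007 g 0.0 F [ 1.3 -0.9 -0.2]
move mm [  74.4 -296.6    3.6] roll 0.5
```

>>> {"name": "step_arm", "arguments": {"commands": [{"fingers": -1, "dx": 0.015, "dy": -0.058, "dz": -0.01, "roll": 0}, {"fingers": -1, "dx": 0.03, "dy": -0.118, "dz": -0.01, "roll": 0}, {"fingers": -1, "dx": 0.045, "dy": -0.178, "dz": -0.01, "roll": 0}, {"fingers": -1, "dx": 0.06, "dy": -0.238, "dz": -0.01, "roll": 0}, {"fingers": -1, "dx": 0.074, "dy": -0.29, "dz": 0, "roll": 1}, {"fingers": -1, "dx": 0.074, "dy": -0.297, "dz": 0, "roll": 1}, {"fingers": -1, "dx": 0.074, "dy": -0.297, "dz": 0, "roll": 1}, {"fingers": -1, "dx": 0.074, "dy": -0.297, "dz": 0, "roll": 1}]}}

```text
time: 20.38
tool_pos: [0.4497, 0.0345, 0.1241]
tcp_rot: [2.912, 1.176, 0.002]
wrist_force: [0.0, -0.9, 0.2]
width: 1.003
grip_force: 0.0
```

```bash
python3 plan.py 0.448 0.036 -0.003 -45.8;python3 - <<'E'
from h import *
p,d=read_camera("side");q=np.hstack([cv2.resize(p[60:260,180:380],None,fx=2.8,fy=2.8,interpolation=cv2.INTER_CUBIC)])
cv2.imwrite("pics/g9.png",q)
E
```

```text
t 20.38 pos [0.4497 0.0345 0.1241] head -46.0 q [ 0.02 -0.07  2.18 -0.    1.03  0.82] w 1.003 g 0.0 F [ 0.  -0.9  0.2]
move mm [ -0.3  -2.4 127.1] roll -0.2
```

View pics/g9.png

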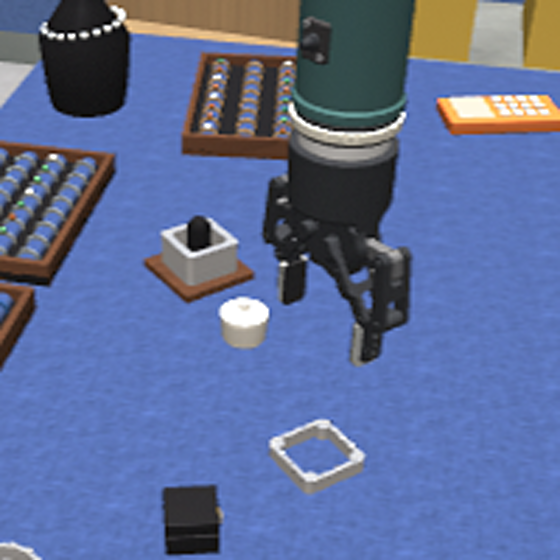

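The square broad bangle is seated on its base (crop 200,248), and the square slim one (318,455) lies below the gripper.

>>> {"name": "step_arm", "arguments": {"commands": [{"fingers": -1, "dx": 0, "dy": -0.002, "dz": 0.05, "roll": 0}, {"fingers": -1, "dx": 0, "dy": -0.002, "dz": 0.085, "roll": 0}, {"fingers": -1, "dx": 0, "dy": -0.002, "dz": 0.105, "roll": 0}, {"fingers": -1, "dx": 0, "dy": -0.002, "dz": 0.118, "roll": 0}, {"fingers": -1, "dx": 0, "dy": -0.002, "dz": 0.125, "roll": 0}, {"fingers": -1, "dx": 0, "dy": -0.002, "dz": 0.127, "roll": 0}, {"fingers": -1, "dx": 0, "dy": -0.002, "dz": 0.127, "roll": 0}]}}

```text
time: 21.3
tool_pos: [0.4477, 0.0368, -0.003]
tcp_rot: [2.912, 1.177, 0.002]
wrist_force: [0.2, -0.3, 0.1]
width: 1.004
grip_force: 0.0
```

>>> {"name": "step_arm", "arguments": {"commands": [{"fingers": -0.4, "dx": 0, "dy": 0, "dz": 0, "roll": 0}, {"fingers": -0.1, "dx": 0, "dy": 0, "dz": 0, "roll": 0}, {"fingers": -0.1, "dx": 0, "dy": 0, "dz": 0, "roll": 0}, {"fingers": -0.1, "dx": 0, "dy": 0, "dz": 0, "roll": 0}, {"fingers": -0.1, "dx": 0, "dy": 0, "dz": 0, "roll": 0}, {"fingers": -0.1, "dx": 0, "dy": 0, "dz": 0, "roll": 0}], "squeeze": 30}}

```text
time: 22.05
tool_pos: [0.4478, 0.0369, -0.0027]
tcp_rot: [2.912, 1.178, 0.002]
wrist_force: [-1.5, 0.6, 6.7]
width: 0.691
grip_force: 33.0
```

```bash
python3 plan.py 0.6065 -0.2265 0.12 -45
```

```text
t 22.05 pos [ 0.4478  0.0369 -0.0027] head -46.0 q [0.03 0.12 2.27 0.   0.75 0.83] w 0.691 g 33.0 F [-1.5  0.6  6.7]
move mm [ -68.9  299.8 -122.5] roll -1.0
```

>>> {"name": "step_arm", "arguments": {"commands": [{"fingers": -0.1, "dx": 0, "dy": 0, "dz": -0.02, "roll": 0}, {"fingers": -0.1, "dx": 0, "dy": 0, "dz": -0.07, "roll": 0}, {"fingers": -0.1, "dx": 0, "dy": 0, "dz": -0.123, "roll": 0}, {"fingers": -0.1, "dx": -0.014, "dy": 0.058, "dz": -0.123, "roll": -1}, {"fingers": -0.1, "dx": -0.027, "dy": 0.118, "dz": -0.123, "roll": -1}, {"fingers": -0.1, "dx": -0.041, "dy": 0.178, "dz": -0.123, "roll": -1}, {"fingers": -0.1, "dx": -0.055, "dy": 0.238, "dz": -0.123, "roll": -1}, {"fingers": -0.1, "dx": -0.069, "dy": 0.29, "dz": -0.123, "roll": -1}]}}

```text
time: 23.05
tool_pos: [0.5997, -0.2216, 0.119]
tcp_rot: [-2.902, -1.202, 0.0]
wrist_force: [-0.2, 0.3, -0.8]
width: 0.691
grip_force: 32.6
```

>>> {"name": "step_arm", "arguments": {"commands": [{"fingers": -0.1, "dx": 0, "dy": 0, "dz": 0, "roll": 0}, {"fingers": -0.1, "dx": 0, "dy": 0, "dz": 0, "roll": 0}, {"fingers": -0.1, "dx": 0, "dy": 0, "dz": 0, "roll": 0}]}}

```text
time: 23.42
tool_pos: [0.598, -0.2182, 0.119]
tcp_rot: [-2.9, -1.204, 0.001]
wrist_force: [0.5, 0.6, -0.2]
width: 0.692
grip_force: 32.7
```

```bash
python3 plan.py 0.6067 -0.2268 0.0403 -45;python3 - <<'E'
from h import *
p,d=read_camera("side");q=np.hstack([cv2.resize(p[60:220,180:340],None,fx=3.5,fy=3.5,interpolation=cv2.INTER_CUBIC)])
cv2.imwrite("pics/g10.png",q)
E
```

```text
t 23.43 pos [ 0.598  -0.2182  0.119 ] head -44.9 q [-0.39  0.28  1.8   0.    1.06  0.39] w 0.692 g 32.7 F [ 0.5  0.6 -0.2]
move mm [ 0.1 12.3 78.7] roll 0.1
```

View pics/g10.png

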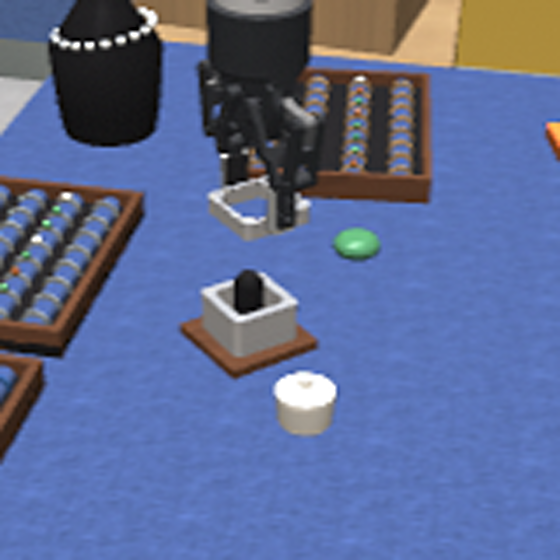

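The slim square bangle is held level (crop 258,208) above the seated broad one (249,310). It is still 12 mm short along tool y, so correct that and lower.

>>> {"name": "step_arm", "arguments": {"commands": [{"fingers": -0.1, "dx": 0, "dy": 0.012, "dz": 0, "roll": 0}, {"fingers": -0.1, "dx": 0, "dy": 0.012, "dz": 0.01, "roll": 0}, {"fingers": -0.1, "dx": 0, "dy": 0.012, "dz": 0.03, "roll": 0}, {"fingers": -0.1, "dx": 0, "dy": 0.012, "dz": 0.05, "roll": 0}, {"fingers": -0.1, "dx": 0, "dy": 0.012, "dz": 0.065, "roll": 0}, {"fingers": -0.1, "dx": 0, "dy": 0.012, "dz": 0.074, "roll": 0}, {"fingers": -0.1, "dx": 0, "dy": 0.012, "dz": 0.077, "roll": 0}, {"fingers": -0.1, "dx": 0, "dy": 0.012, "dz": 0.077, "roll": 0}]}}

```text
time: 24.48
tool_pos: [0.6078, -0.2283, 0.0427]
tcp_rot: [2.902, 1.203, 0.001]
wrist_force: [-0.2, -0.5, -1.1]
width: 0.697
grip_force: 32.7
```

```bash
python3 plan.py 0.6067 -0.227 0.0393 -45
```

```text
t 24.48 pos [ 0.6078 -0.2283  0.0427] head -45.0 q [-0.4   0.39  1.82 -0.    0.94  0.39] w 0.697 g 32.7 F [-0.2 -0.5 -1.1]
move mm [ 0.2 -1.7  3.4] roll 0.0
```

>>> {"name": "step_arm", "arguments": {"commands": [{"fingers": -0.1, "dx": 0, "dy": -0.001, "dz": 0.002, "roll": 0}, {"fingers": -0.1, "dx": 0, "dy": -0.001, "dz": 0.003, "roll": 0}, {"fingers": -0.1, "dx": 0, "dy": -0.001, "dz": 0.003, "roll": 0}, {"fingers": -0.5, "dx": 0, "dy": -0.001, "dz": 0.003, "roll": 0}, {"fingers": -1, "dx": 0, "dy": -0.001, "dz": 0.003, "roll": 0}, {"fingers": -1, "dx": 0, "dy": -0.001, "dz": 0.003, "roll": 0}, {"fingers": -1, "dx": 0, "dy": -0.001, "dz": 0.003, "roll": 0}, {"fingers": -1, "dx": 0, "dy": -0.001, "dz": -0.05, "roll": 0}]}}

```text
time: 25.48
tool_pos: [0.6023, -0.2256, 0.0873]
tcp_rot: [-2.894, -1.2, 0.013]
wrist_force: [0.3, 1.2, -0.1]
width: 1.004
grip_force: 0.0
```

>>> {"name": "step_arm", "arguments": {"commands": [{"fingers": -1, "dx": 0, "dy": 0, "dz": -0.06, "roll": 0}, {"fingers": -1, "dx": 0, "dy": 0, "dz": -0.1, "roll": 0}, {"fingers": -1, "dx": 0, "dy": -0.06, "dz": -0.1, "roll": 0}, {"fingers": -1, "dx": 0, "dy": -0.12, "dz": -0.1, "roll": 0}, {"fingers": -1, "dx": 0, "dy": -0.12, "dz": -0.1, "roll": 0}, {"fingers": -1, "dx": 0, "dy": -0.12, "dz": -0.1, "roll": 0}]}}

```text
time: 26.22
tool_pos: [0.5224, -0.1428, 0.193]
tcp_rot: [2.9, 1.203, 0.002]
wrist_force: [1.3, -0.1, 0.3]
width: 1.001
grip_force: 0.0
```

```bash
python3 - <<'E'
from h import *
p,d=read_camera("side");q=np.hstack([cv2.resize(p[100:320,130:330],None,fx=2.7,fy=2.7,interpolation=cv2.INTER_CUBIC)])
cv2.imwrite("pics/g11.png",q);s=read_state();print(s["time"],s["tool_pos"])
E
```

```text
26.275 [ 0.52298212 -0.14324668  0.19322771]
```

View pics/g11.png

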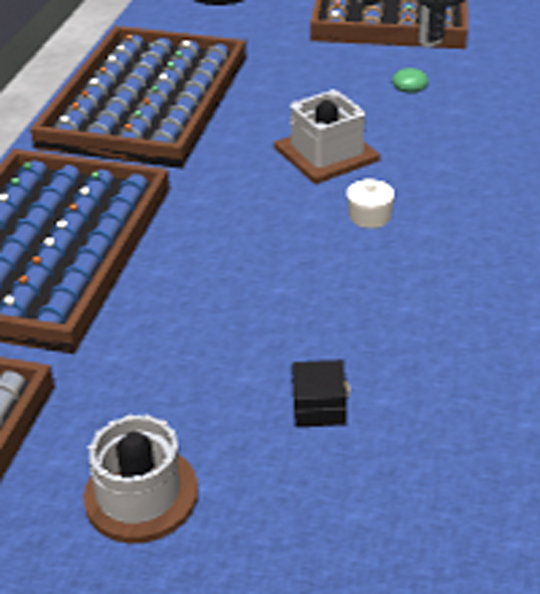

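Both stacks look right: round at crop (135,470), square at (325,128), slim flat on broad in each, with the other goods undisturbed and the gripper clear.

```bash
python3 -c "
from workcell import *
print(finish_job())"
```

```text
the job is handed in; nothing more can be done
None
```

All four bangles are on their stands, each slim studded one flat on its broad one; the job was handed in at about 26 s, with the other goods left in place and the gripper clear.

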